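Hang the long stirrer shaft in the guide stand

TASK

Take the long stirrer shaft (the one with the biggest hub) out of the wooden rack and lower it, hub up, through the hole in the upper plate of the metal guide stand and on through the hole in the plate below it, until its hub sits flat on the upper plate. Keep hold of it on the way down rather than dropping it through, then let go.

Things in the scene. Friction and masses are not known exactly. Their poses are not given: they have to be found in the camera images.
- shaft_hub (a point): Centre of the long shaft's hub: a black upright cylinder, 44 mm across, 40 mm tall. A 10 mm steel rod runs 105 mm down from its underside; about 0.14 kg. It hangs in a wooden rack (260 x 60 mm, top 125 mm above the table), hub resting on the rack's top, rod through a 16 mm hole: lift it straight up. Shorter shafts with 32 x 30 mm hubs hang 85 mm apart in the same row. z axis up.
- shaft_tip (a point): Lower, tapered end of the long shaft's rod, on its axis, 125 mm below the hub's centre. The z axis points up along the shaft.
- upper_hole (a point): Centre of the round 28 mm hole in the guide stand's upper plate, on its top face, 125 mm above the table. The stand is a fixed metal frame: a base, four corner posts that end at the upper plate (screw heads 2 mm high) and two level aluminium plates, 130 x 100 mm, 8 mm thick. z axis up.
- lower_hole (a point): Centre of the same 28 mm hole in the stand's lower plate, on its top face, 65 mm above the table, straight below the upper hole. The seated shaft's tip hangs 45 mm below this point. z axis up.
Not all that is in view belongs to the job. What is shaped like the part that bears shaft_hub but green is not meant. Leave any red look-alike of the part that bears upper_hole alone.

How it is judged:
By the outcome, as a careful person would: the job done as asked, in the order asked, and still so for the second after the job is handed in, with the robot touching nothing.
It also fails if it takes over 43 s, if anything falls off the work surface, if the arm or the gripper's body presses on something with over 40 N, if the wrist force passes 120 N, or if a joint passes its speed limit or range.

ROBOT

A 6-joint arm with a two-finger parallel gripper is mounted at the origin on the work surface. World frame = base frame: x ahead of the robot, y to its left, z up, the work surface at z = 0. Lengths are in m, angles in rad, forces in N, time in s.
With the tool pointing down it reaches from about 0.3 to 0.95 m from the base axis. Payload 3.1 kg.
Tool frame: the origin (TCP) lies on the centre line of the jaws, within the pads' length; the fingertips stand 25 mm ahead of it and the grasp point (between the pads) lies 6 mm ahead of it; z points along the fingers, y is the line along which they close (so a half turn about z gives the same grasp; the last joint's range is limited). The gripper opens to 85 mm and grips with 20 to 120 N. Pads are 22 mm wide; open, the fingers measure 114 mm over their backs; the gripper's body (76 mm by 85 mm) begins 54 mm behind the grasp point. The pads swing forward as they close: fully open they stand 13 mm farther back than shut.
Start: joints at [1.056, 0.308, 1.634, -0, 1.2, -0.07], TCP at [0.269, 0.564, 0.223] pointing down, gripper open.
Joint ranges: [-3.06, 3.06], [-0.79, 1.96], [0.05, 2.63], [-1.19, 4.34], [0.05, 2.64], [-2.94, 2.94]. Speed limits (rad/s): [2.79, 2.79, 3.14, 3.14, 3.14, 3.14].

INTERFACE

Orientations are given as [roll, pitch, yaw] about the fixed x, y, z axes, in that order (R = Rz(yaw) Ry(pitch) Rx(roll)).
In Python, from cell import robot gives the robot as it stands.
- The arm moves only by the tool step_arm, never from a script. Its argument "commands" is a list of rows, each a list of 7 numbers: the shift along the tool's x, y, z normalised to -1 to 1, where 1 is 30 mm, then the turn, a rotation vector about the tool's x, y, z normalised to -1 to 1, where 1 is 4 degrees, then the closure, from -1 (fully open) to 1 (shut), so that 0 is half open. In form: [[dx, dy, dz, wx, wy, wz, grip], ...]. A call has 1 to 20 rows; each row shifts and turns the commanded pose from where the row before left it, along the tool's axes as they then stand; what a row does not reach is not made up. A row lasts 1/12 s, in which the tool goes at most 41.7 mm and 7.16 degrees, less where a joint would pass 70% of its speed; a pose out of reach is approached as far as the arm can. A call with a number of a shift or a turn outside -1 to 1 is refused whole. A call with a gripper value outside its range is refused whole. The fingers move at their own pace and stop on an object; "grip_force" is the grip in N (left out, the last holds). Time passes only in rows, so rows that do not move let the fingers close. It gives the time, the measured TCP pose, the force, the opening and the grip force at its end, in the units of the state.
- robot.observe(): the state, without advancing time (a new reading comes with each control period).
- robot.get_image(name): name is "side" or "top" or "wrist"; returns a dict with "img" (400x640x3 uint8, red, green, blue), "range_z" (400x640 float32, m along the optical axis (not along the pixel's ray), 0 where there is no reading), "camera_matrix" (3x3 intrinsics, pixels), "distortion" ([k1, k2, p1, p2, k3] as OpenCV has them; the pictures are not rectified), "xyz" and "rotation" of the camera in the world. Camera axes: x right, y down, z forward; pixel columns grow to the right and rows downward; lengths in m; the calibration is good to about 2 mm. A picture is of the moment at which its call begins.
- robot.close_job(): hands the job in; it is judged then, once.
The state is a dict: "t": time; "joint_positions": joint angles; "joint_velocities": joint speeds; "joint_efforts": joint torques, N m; "tool_pos": TCP position; "orientation": TCP orientation; "wrist_force": force on the tool from outside, world axes, zero at the start; "moment": the same for the moment, N m; "width": finger opening in m; "grip_force": force on a finger pad.
Only numpy, scipy, OpenCV 4.12 (cv2) and the standard library are available. Lean on these libraries where they do the work, as an engineer would, in place of code of your own. Each camera call takes 0.05 s, during which the arm holds its last target. There are 200 camera calls.

## Working session

There is one attempt and no reset: what is moved stays moved. The work goes in short steps, Python scripts to look and compute and a tool call to move; the robot and the scene stay as the last step left them, time stands still between calls to the robot, and variables do not carry over. Pictures are saved under pics/ and viewed, at most 10 in all, crops included, and the job is handed in when it is done.

Besides the shell and the picture viewer there is one more tool, called after "Request:" as a command line: name --pt "numbers of a row" for each row, then --argument value for the rest. step_arm: Moves the arm, as the interface text tells. Its arguments: {"type":"object","properties":{"commands":{"type":"array","items":{"type":"array","items":{"type":"number"}}},"grip_force":{"type":"number"}},"required":["commands"]}

```bash
mkdir -p pics
cat > h.py <<'E'
import numpy as np, cv2
from cell import robot
def snap(n,f=None):
    d=robot.get_image(n)
    if f: cv2.imwrite('pics/'+f,d['img'][:,:,::-1])
    return d
def ray(d,uv):
    p=cv2.undistortPoints(np.float64([[uv]]),np.array(d['camera_matrix']),np.array(d['distortion']))[0,0]
    return np.array(d['rotation']).reshape(3,3)@np.array([p[0],p[1],1])
def onz(d,uv,z):
    r=ray(d,uv);o=np.array(d['xyz']);return o+r*(z-o[2])/r[2]
def bydepth(d,uv):
    return np.array(d['xyz'])+ray(d,uv)*d['range_z'][int(uv[1]),int(uv[0])]
E
python3 - <<'E'
from h import *
a=snap('top','top1.png');b=snap('side','side1.png')
print(a['xyz'],a['rotation'],b['xyz']);s=robot.observe();print(s['tool_pos'],s['orientation'],s['t'],s['width'])
E
```

```text
[ 0.33313914 -0.08506026  0.84043672] [-3.0031434  -0.00840269 -1.56205661] [ 0.15202399 -0.53198221  0.60960875]
[0.26859115 0.56350049 0.22177167] [-3.13950795e+00 -1.38874945e-04  2.69676512e+00] 0.1 0.08530975770952662
```

View pics/top1.png

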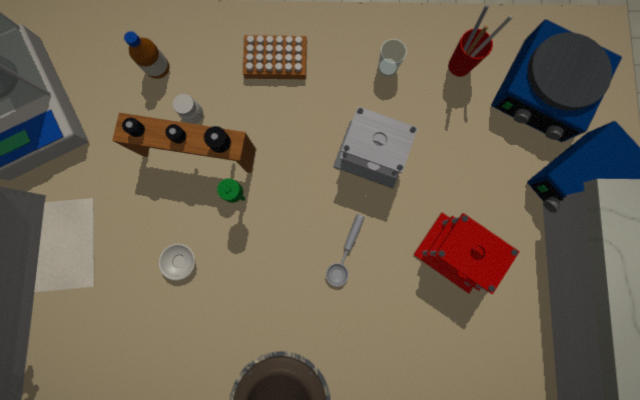

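View pics/side1.png

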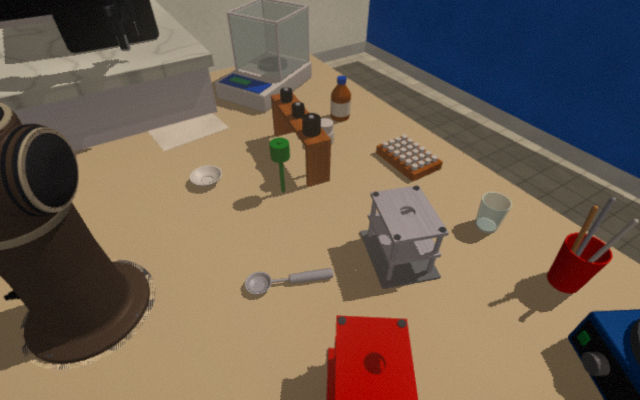

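The top view shows the rack's three black hubs at (133,128), (176,134) and (217,139), the last being the biggest. The grey stand's hole is at (380,139), the green decoy is at (230,190), and the red stand is at (478,252). The side view agrees. The camera rotation is given as rpy.

```bash
sed -i "s/^from cell/from scipy.spatial.transform import Rotation as Ro\nfrom cell/; s/np.array(d\['rotation'\]).reshape(3,3)@/Ro.from_euler('xyz',d['rotation']).as_matrix()@/" h.py
python3 - <<'E'
from h import *
a=snap('top')
for n,uv,z in [('big',(217,139),.165),('mid',(176,134),.155),('end',(133,128),.155),('hole',(380,139),.125),('green',(230,190),.14),('s1',(361,111),.127),('s2',(413,129),.127),('s3',(398,183),.127),('s4',(343,147),.127),('rackc1',(117,115),.125),('rackc2',(250,135),.125),('rackc3',(243,158),.125),('bottle',(145,50),.15),('glass',(392,50),.08)]:
    print(n,onz(a,uv,z).round(3),bydepth(a,uv).round(3))
# hub top face via range
d=a['range_z'];pts=[]
for v in range(122,158):
    for u in range(200,236):
        if a['img'][v,u].max()<200 and d[v,u]>0:
            p=bydepth(a,(u,v))
            if .158<p[2]<.18: pts.append(p)
pts=np.array(pts);print(len(pts),pts.mean(0),pts.min(0),pts.max(0))
cv2.imwrite('pics/crop1.png',cv2.resize(a['img'][80:220,100:430,::-1],None,fx=2.4,fy=2.4,interpolation=cv2.INTER_CUBIC))
E
```

```text
big [0.538 0.115 0.165] [0.538 0.115 0.164]
mid [0.55  0.198 0.155] [0.55  0.197 0.157]
end [0.561 0.281 0.155] [0.561 0.281 0.155]
hole [ 0.554 -0.203  0.125] [ 0.573 -0.213  0.064]
green [0.444 0.093 0.14 ] [0.443 0.09  0.148]
s1 [ 0.612 -0.164  0.127] [ 0.612 -0.164  0.127]
s2 [ 0.575 -0.27   0.127] [ 0.575 -0.27   0.126]
s3 [ 0.463 -0.237  0.127] [ 0.487 -0.264 -0.002]
s4 [ 0.536 -0.127  0.127] [ 0.537 -0.128  0.124]
rackc1 [0.598 0.331 0.125] [0.643 0.402 0.004]
rackc2 [0.559 0.061 0.125] [ 0.599  0.086 -0.   ]
rackc3 [0.512 0.073 0.125] [0.517 0.078 0.102]
bottle [0.725 0.273 0.15 ] [0.755 0.3   0.098]
glass [ 0.773 -0.239  0.08 ] [ 0.799 -0.248  0.036]
427 [0.54224933 0.11968093 0.16482693] [0.52192686 0.09784515 0.15809922] [0.56478496 0.14194628 0.17020511]
```

View pics/crop1.png

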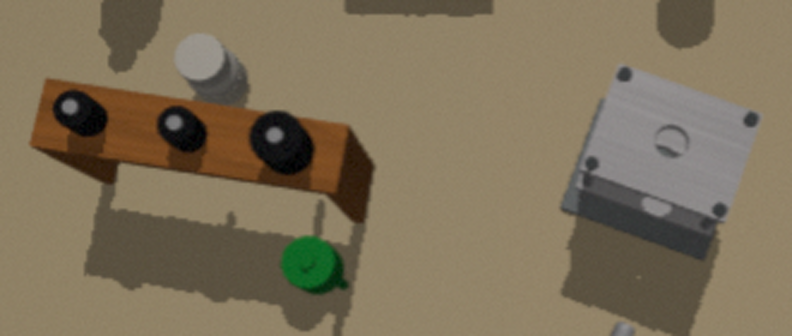

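Run:
```python
from h import *
for n in('top','side'):
    a=snap(n); d=a['range_z']; v,u=np.mgrid[0:400:4,0:640:4]; v=v.ravel();u=u.ravel()
    P=np.array([bydepth(a,(x,y)) for x,y in zip(u,v)]); P=P[d[v,u]>0]
    k=(P[:,0]>.15)&(P[:,0]<.75)&(P[:,1]>-.3)&(P[:,1]<.8)&(P[:,2]>.1)
    for i in range(3,15):
        print(i*.05, [ (lambda q: round(float(q.max()),2) if len(q) else 0)(P[k&(abs(P[:,0]-i*.05-.025)<.025)&(abs(P[:,1]-j*.05-.025)<.025),2]) for j in range(0,15)])
s=robot.observe();R=Ro.from_euler('xyz',s['orientation']).as_matrix()
print(R.T@(np.array([.542,.1195,.26])-s['tool_pos'])*1000/30)
```

```text
0.15000000000000002 [0, 0, 0, 0, 0, 0, 0, 0, 0, 0, 0, 0, 0, 0, 0]
0.2 [0, 0, 0, 0, 0, 0, 0, 0, 0, 0, 0, 0, 0, 0, 0]
0.25 [0, 0, 0, 0, 0, 0, 0, 0, 0, 0, 0, 0, 0, 0, 0]
0.30000000000000004 [0, 0, 0, 0, 0, 0, 0, 0, 0, 0, 0.11, 0.1, 0, 0, 0]
0.35000000000000003 [0, 0, 0, 0, 0, 0, 0, 0, 0, 0, 0.11, 0.11, 0, 0, 0]
0.4 [0, 0.15, 0.15, 0, 0, 0, 0, 0, 0, 0, 0.12, 0.12, 0, 0, 0]
0.45 [0, 0.15, 0.15, 0, 0, 0, 0, 0, 0, 0, 0, 0, 0, 0, 0]
0.5 [0, 0.15, 0.17, 0.15, 0.16, 0.13, 0.13, 0, 0, 0, 0, 0, 0, 0, 0]
0.55 [0, 0.13, 0.17, 0.16, 0.16, 0.16, 0.13, 0, 0, 0, 0, 0, 0, 0, 0]
0.6000000000000001 [0, 0, 0, 0, 0, 0, 0, 0, 0, 0, 0, 0.14, 0, 0, 0]
0.65 [0, 0, 0, 0, 0, 0, 0, 0, 0, 0, 0.19, 0.15, 0, 0, 0]
0.7000000000000001 [0, 0, 0, 0, 0, 0, 0.1, 0, 0, 0, 0.17, 0.16, 0, 0, 0]
0.15000000000000002 [0, 0, 0, 0, 0, 0, 0, 0, 0, 0, 0.19, 0.19, 0.19, 0.19, 0.32]
0.2 [0, 0, 0, 0, 0, 0, 0, 0, 0, 0.34, 0.35, 0.19, 0.19, 0.19, 0.31]
0.25 [0, 0, 0, 0, 0, 0, 0, 0, 0, 0.33, 0.35, 0.34, 0.29, 0.19, 0.31]
0.30000000000000004 [0, 0, 0, 0, 0, 0, 0, 0, 0, 0, 0.19, 0.19, 0.33, 0.19, 0.3]
0.35000000000000003 [0, 0, 0, 0, 0, 0, 0, 0, 0, 0, 0.19, 0.19, 0.19, 0.19, 0.29]
0.4 [0, 0.15, 0.15, 0, 0, 0, 0, 0, 0, 0, 0.19, 0.19, 0.19, 0.19, 0.19]
0.45 [0, 0.14, 0, 0, 0, 0, 0, 0, 0, 0, 0.18, 0.19, 0.18, 0.19, 0.19]
0.5 [0, 0.16, 0.17, 0.15, 0.15, 0.12, 0.13, 0, 0, 0, 0, 0, 0, 0, 0]
0.55 [0, 0.13, 0.16, 0.15, 0.16, 0.16, 0.15, 0, 0, 0, 0, 0, 0.24, 0.24, 0]
0.6000000000000001 [0, 0, 0, 0, 0, 0, 0, 0, 0, 0, 0.2, 0.24, 0.24, 0.24, 0.24]
0.65 [0, 0, 0, 0, 0, 0, 0, 0, 0, 0, 0.24, 0, 0, 0, 0.24]
0.7000000000000001 [0, 0, 0, 0, 0, 0, 0.1, 0, 0, 0, 0.24, 0.24, 0, 0, 0.24]
[-14.59451943  -9.45187527  -1.24863892]
```

Request:
step_arm --pt "0 0 -0.65 0 0 0 -1" --pt "0 0 -0.6 0 0 0 -1" --pt "-0.81 -0.525 0 0 0 0 -1" --pt "-0.81 -0.525 0 0 0 0 -1" --pt "-0.81 -0.525 0 0 0 0 -1" --pt "-0.81 -0.525 0 0 0 0 -1" --pt "-0.81 -0.525 0 0 0 0 -1" --pt "-0.81 -0.525 0 0 0 0 -1" --pt "-0.81 -0.525 0 0 0 0 -1" --pt "-0.81 -0.525 0 0 0 0 -1" --pt "-0.81 -0.525 0 0 0 0 -1" --pt "-0.81 -0.525 0 0 0 0 -1" --pt "-0.81 -0.525 0 0 0 0 -1" --pt "-0.81 -0.525 0 0 0 0 -1" --pt "-0.81 -0.525 0 0 0 0 -1" --pt "-0.81 -0.525 0 0 0 0 -1" --pt "-0.81 -0.525 0 0 0 0 -1" --pt "-0.81 -0.525 0 0 0 0 -1" --pt "-0.81 -0.525 0 0 0 0 -1" --pt "-0.81 -0.525 0 0 0 0 -1"

```text
t: 1.92
tool_pos: [0.5423, 0.1187, 0.2603]
orientation: [3.142, -0.0, 2.697]
wrist_force: [0.2, 0.1, 0.2]
width: 0.0856
grip_force: 0.0
```

Request:
step_arm --pt "0 0 0 0 0 1 -1" --pt "0 0 0 0 0 1 -1" --pt "0 0 0 0 0 1 -1" --pt "0 0 0 0 0 0 -1" --pt "0 0 0 0 0 0 -1"

```text
t: 2.33
tool_pos: [0.5417, 0.12, 0.2602]
orientation: [-3.141, -0.0, 2.489]
wrist_force: [0.7, 1.0, 0.6]
width: 0.0856
grip_force: 0.0
```

Run:
```python
from h import *
a=snap('wrist','w1.png');s=robot.observe();print(s['t'],s['tool_pos'],s['orientation'],a['xyz'],a['rotation'],s['wrist_force'],s['joint_positions'])
```

```text
2.3833 [0.54167127 0.12010738 0.26029247] [-3.14143060e+00 -1.46150562e-04  2.48910715e+00] [0.47653067 0.1698295  0.41200747] [ 2.81526870e+00 -2.19636206e-04  9.18093755e-01] [-1.23021529  0.31629432  0.77253525] [ 1.39726876e-01  1.39762001e-01  1.76180731e+00 -1.03152758e-05
  1.24024135e+00 -7.78580610e-01]
```

View pics/w1.png

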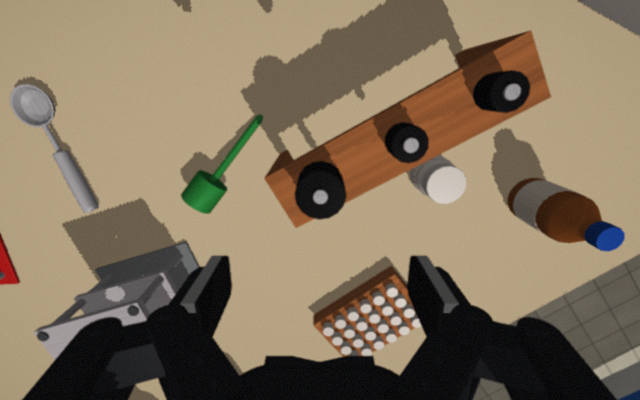

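The wrist view shows the big hub's top disc centred near (319,193), in line with the fingers (symmetric about column 320). The green decoy, at (205,190), is well off to the left.

Run:
```python
from h import *
a=snap('wrist')
g=a['img'].max(2); m=((g<60)*255).astype('uint8'); m[230:]=0
n,l,st,c=cv2.connectedComponentsWithStats(m)
for i in range(1,n):
    if st[i,4]>300: print(st[i],c[i].round(1))
pts=[bydepth(a,(u,v)) for v in range(150,225) for u in range(285,355) if a['range_z'][v,u]>0 ]
pts=np.array([p for p in pts if .16<p[2]<.172]);print(len(pts),pts.mean(0),pts.min(0),pts.max(0))
top=np.array([(u,v) for v in range(150,225) for u in range(285,355) if .16<bydepth(a,(u,v))[2]<.172],np.float32)
cc,r=cv2.minEnclosingCircle(top);print(cc,r,onz(a,cc,.165))
```

```text
[456  37  58  31 447] [477.6  52. ]
[ 473   71   57   42 1644] [499.5  90.9]
[ 385  122   43   41 1129] [405.1 141. ]
[ 295  161   51   58 2097] [319.7 189.1]
[536 192  42  38 494] [549.1 208.2]
2013 [0.54275989 0.12071507 0.16598053] [0.52183246 0.0981728  0.16002097] [0.56531776 0.14184653 0.17034723]
(320.30413818359375, 194.20103454589844) 25.847980499267578 [0.54288859 0.1206166  0.165     ]
```

Request:
step_arm --pt "0 0 0.6 0 0 0 -1" --pt "0 0 0.6 0 0 0 -1" --pt "0 0 0.6 0 0 0 -1" --pt "0 0 0.6 0 0 0 -1" --pt "0 0 0.5 0 0 0 -1" --pt "0 0 0.45 0 0 0 -1" --pt "0 0 0 0 0 0 -1" --grip_force 40

```text
t: 3.02
tool_pos: [0.5391, 0.1199, 0.1566]
orientation: [-3.137, -0.005, 2.489]
wrist_force: [-2.3, -0.2, -0.1]
width: 0.0851
grip_force: 0.0
```

Request:
step_arm --pt "0 0 0 0 0 0 -0.4" --pt "0 0 0 0 0 0 -0.2" --pt "0 0 0 0 0 0 0" --pt "0 0 0 0 0 0 0.2" --pt "0 0 0 0 0 0 0.4" --pt "0 0 0 0 0 0 0.4" --pt "0 0 0 0 0 0 0.4" --pt "0 0 0 0 0 0 0.4" --pt "0 0 0 0 0 0 0.4" --pt "0 0 0 0 0 0 0.4"

```text
t: 3.85
tool_pos: [0.5418, 0.1201, 0.1599]
orientation: [-3.142, -0.0, 2.487]
wrist_force: [0.9, -0.1, 0.5]
width: 0.0255
grip_force: 0.0
```

The fingers closed to 25.5 mm with no grip force, so they aren't on the hub. I'll look before doing anything else.

Run:
```python
from h import *
a=snap('wrist');b=snap('side')
s=robot.observe();print(s['t'],s['tool_pos'],s['width'],s['grip_force'])
x=a['img'][100:400,140:500,::-1]; y=cv2.resize(b['img'][40:240,200:400,::-1],(400,400))
x=cv2.resize(x,(400,333)); x=cv2.copyMakeBorder(x,0,67,0,0,cv2.BORDER_CONSTANT)
cv2.imwrite('pics/m1.png',np.hstack([x,y]))
```

```text
3.95 [0.54177843 0.12004786 0.15983189] 0.025943076159281944 0.0
```

View pics/m1.png

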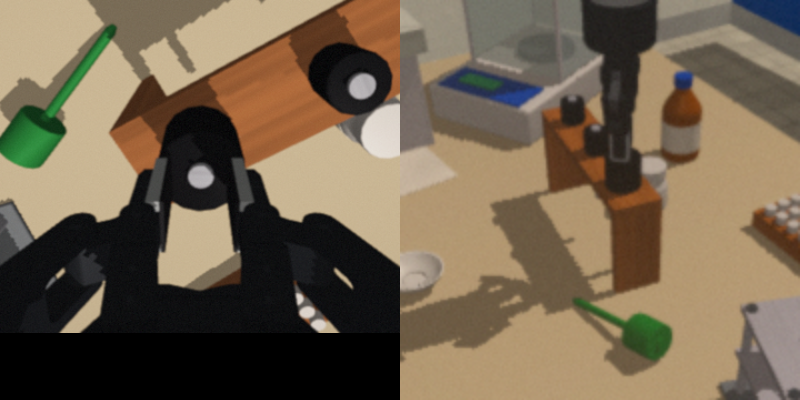

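The wrist crop shows the pads beside the hub's top, about (160,175) and (238,160), with the hub's disc at (200,178). The gap looks wider than the reported 26 mm, so I'll measure it from the range image.

Run:
```python
from h import *
a=snap('wrist');s=robot.observe();print(s['width'],s['grip_force'],s['t'])
R=Ro.from_euler('xyz',s['orientation']).as_matrix()
for v in (230,245,255,260,270,280,290):
    print(v,[(u,*((R.T@(bydepth(a,(u,v))-s['tool_pos']))*1000).round(0).astype(int)) for u in range(270,372,6) ])
```

```text
0.02572314675856543 0.0 4.0
230 [(270, np.int64(-5), np.int64(-32), np.int64(34)), (276, np.int64(-5), np.int64(-28), np.int64(34)), (282, np.int64(-5), np.int64(-24), np.int64(34)), (288, np.int64(11), np.int64(-17), np.int64(0)), (294, np.int64(14), np.int64(-13), np.int64(-6)), (300, np.int64(14), np.int64(-10), np.int64(-6)), (306, np.int64(14), np.int64(-7), np.int64(-6)), (312, np.int64(14), np.int64(-4), np.int64(-6)), (318, np.int64(14), np.int64(0), np.int64(-6)), (324, np.int64(14), np.int64(3), np.int64(-6)), (330, np.int64(14), np.int64(6), np.int64(-7)), (336, np.int64(14), np.int64(9), np.int64(-7)), (342, np.int64(13), np.int64(12), np.int64(-4)), (348, np.int64(13), np.int64(15), np.int64(-5)), (354, np.int64(11), np.int64(19), np.int64(1)), (360, np.int64(-5), np.int64(27), np.int64(34)), (366, np.int64(-5), np.int64(31), np.int64(34))]
245 [(270, np.int64(-16), np.int64(-33), np.int64(34)), (276, np.int64(-16), np.int64(-29), np.int64(34)), (282, np.int64(11), np.int64(-18), np.int64(-16)), (288, np.int64(10), np.int64(-15), np.int64(-15)), (294, np.int64(8), np.int
[... 4174 characters left out ...]
), np.int64(-13), np.int64(-45)), (294, np.int64(-141), np.int64(-29), np.int64(159)), (300, np.int64(-140), np.int64(-22), np.int64(157)), (306, np.int64(-141), np.int64(-15), np.int64(159)), (312, np.int64(-141), np.int64(-8), np.int64(159)), (318, np.int64(-23), np.int64(-1), np.int64(-5)), (324, np.int64(-141), np.int64(6), np.int64(158)), (330, np.int64(-141), np.int64(13), np.int64(159)), (336, np.int64(-141), np.int64(20), np.int64(159)), (342, np.int64(-142), np.int64(27), np.int64(160)), (348, np.int64(-3), np.int64(13), np.int64(-33)), (354, np.int64(6), np.int64(14), np.int64(-46)), (360, np.int64(12), np.int64(15), np.int64(-54)), (366, np.int64(12), np.int64(18), np.int64(-54))]
```

Contrary to the spec, the pads are at y = ±13 mm, just above the hub's top at tool z −6. The tips appear to stand behind the TCP. I'll raise the arm, open to about 55 mm, and measure the tips directly.

Request:
step_arm --pt "0 0 -0.7 0 0 0 0.4" --pt "0 0 -0.7 0 0 0 0.2" --pt "0 0 0 0 0 0 -0.3" --pt "0 0 0 0 0 0 -0.3" --pt "0 0 0 0 0 0 -0.3" --pt "0 0 0 0 0 0 -0.3"

```text
t: 4.5
tool_pos: [0.5408, 0.1199, 0.2005]
orientation: [-3.14, -0.002, 2.487]
wrist_force: [0.5, -0.6, -0.2]
width: 0.0555
grip_force: 0.0
```

Run:
```python
from h import *
s=robot.observe();print(s['width'],s['tool_pos'],s['orientation'])
R=Ro.from_euler('xyz',s['orientation']).as_matrix()
for n in('wrist','side'):
    a=snap(n);v,u=np.nonzero(a['range_z']>0)
    p=cv2.undistortPoints(np.float64(np.c_[u,v])[:,None],np.array(a['camera_matrix']),np.array(a['distortion']))[:,0]
    W=np.array(a['xyz'])+(np.c_[p,np.ones(len(p))]*a['range_z'][v,u][:,None])@Ro.from_euler('xyz',a['rotation']).as_matrix().T
    T=(W-s['tool_pos'])@R*1000
    k=(abs(T[:,0])<35)&(abs(T[:,1])<70)&(W[:,2]>.14)
    for y0 in range(-60,60,8):
        q=T[k&(T[:,1]>=y0)&(T[:,1]<y0+8)]
        h,_=np.histogram(q[:,2],np.arange(-60,60,6)); print(n,y0,h)
    hub=W[k&(W[:,2]<.175)&(W[:,2]>.16)];print('hubtop',hub.mean(0),np.median(hub,0))
```

```text
0.05546610846306148 [0.54079018 0.11993312 0.20053982] [-3.13988278e+00 -1.70191102e-03  2.48737012e+00]
wrist -60 [28  0  0  0  0  0  0  0  0  0  0  0  0  0  0  0  0  0  0]
wrist -52 [145   0   0   0   0   0   0   0   0   0   0   0   0   0   0   0   0   0
   0]
wrist -44 [143  19  64  95  86  79  30   0   0   0   0   0   0   0   0   0   0   0
   0]
wrist -36 [186 374 172 170 146 107  80  17   0   0   0   0   0   0   0   0   0   0
   0]
wrist -28 [  0  83 137 110 111 115 113  65   0   0   0   0   0   0   0   0   0   0
   0]
wrist -20 [  0   0   0   0   0   0   0   0   0   0   0   0   0   0   0 354  39  21
  21]
wrist -12 [  0   0   0   0   0   0   0   0   0   0   0   0   0   0   0 627  45  32
  27]
wrist -4 [  0   0   0   0   0   0   0   0   0   0   0   0   0   0   0 728  48  32
  28]
wrist 4 [  0   0   0   0   0   0   0   0   0   0   0   0   0   0   0 675  44  33
  29]
wrist 12 [  0   0   0   0   0   0   0   0   0   0   0   0   0   0   0 525  40  26
  26]
wrist 20 [  0  96 127  95  84  64  55  30   0   0   0   0   0   0   0 103  12   7
   6]
wrist 28 [182 374 180 180 161 142 134  52
[... 622 characters left out ...]
0  0  0  0  0  0  0  0  0  0  0  0  3 11 11  9]
side -20 [ 0  0  0  0  0  0  0  0  0  0  0  0  0  0  0 11 28 24 26]
side -12 [ 0  0  0  0  0  0  0  0  0  0  0  0  0  0  0 27 19  5  7]
side -4 [ 0  0  0  0  0  0  0  0  0  0  0  0  0  0  0 23 15  2  2]
side 4 [ 0  0  0  0  0  0  0  0  0  0  0  0  0  0  0 14 11  0  0]
side 12 [ 0  0  0  0  0  0  0  0  0  0  0  0  0  0  0  5 11  0  0]
side 20 [0 0 3 4 6 5 5 2 0 0 0 0 0 0 0 1 3 0 0]
side 28 [2 0 4 4 5 1 0 3 0 0 0 0 0 0 0 0 0 0 0]
side 36 [0 0 0 0 0 0 0 0 0 0 0 0 0 0 0 0 0 0 0]
side 44 [0 0 0 0 0 0 0 0 0 0 0 0 0 0 0 0 0 0 0]
side 52 [0 0 0 0 0 0 0 0 0 0 0 0 0 0 0 0 0 0 1]
hubtop [0.53895262 0.11638253 0.16441676] [0.53861928 0.11616869 0.16445517]
```

Both cameras put the fingertips at tool z ≈ −13 mm at this opening, about 37 mm short of the stated +25. So I need TCP z ≈ 0.123 to bring the tips to about 0.134. I'll open, descend and grip.

Request:
step_arm --pt "0 0 0 0 0 0 -1" --pt "0 0 0 0 0 0 -1" --pt "0 0 0 0 0 0 -1" --pt "0 0 0.5 0 0 0 -1" --pt "0 0 0.5 0 0 0 -1" --pt "0 0 0.5 0 0 0 -1" --pt "0 0 0.4 0 0 0 -1" --pt "0 0 0.35 0 0 0 -1" --pt "0 0 0.3 0 0 0 -1" --pt "0 0 0 0 0 0 -1" --pt "0 0 0 0 0 0 -1"

```text
t: 5.52
tool_pos: [0.5416, 0.12, 0.1249]
orientation: [-3.141, -0.001, 2.487]
wrist_force: [0.6, 0.5, 0.3]
width: 0.0854
grip_force: 0.0
```

Request:
step_arm --pt "0 0 0 0 0 0 -0.3" --pt "0 0 0 0 0 0 -0.1" --pt "0 0 0 0 0 0 0" --pt "0 0 0 0 0 0 0.2" --pt "0 0 0 0 0 0 0.3" --pt "0 0 0 0 0 0 0.3" --pt "0 0 0 0 0 0 0.3" --pt "0 0 0 0 0 0 0.3" --grip_force 40

```text
t: 6.18
tool_pos: [0.5428, 0.1202, 0.1265]
orientation: [3.14, 0.001, 2.487]
wrist_force: [-0.8, 0.3, 4.5]
width: 0.043
grip_force: 41.2
```

Gripped at 43 mm and 41 N. Now lifting straight up 162 mm.

Request:
step_arm --pt "0 0 -0.15 0 0 0 0.3" --pt "0 0 -0.3 0 0 0 0.3" --pt "0 0 -0.3 0 0 0 0.3" --pt "0 0 -0.35 0 0 0 0.3" --pt "0 0 -0.4 0 0 0 0.3" --pt "0 0 -0.4 0 0 0 0.3" --pt "0 0 -0.4 0 0 0 0.3" --pt "0 0 -0.4 0 0 0 0.3" --pt "0 0 -0.4 0 0 0 0.3" --pt "0 0 -0.4 0 0 0 0.3" --pt "0 0 -0.4 0 0 0 0.3" --pt "0 0 -0.4 0 0 0 0.3" --pt "0 0 -0.4 0 0 0 0.3" --pt "0 0 -0.4 0 0 0 0.3" --pt "0 0 -0.3 0 0 0 0.3" --pt "0 0 0 0 0 0 0.3" --pt "0 0 0 0 0 0 0.3"

```text
t: 7.6
tool_pos: [0.5422, 0.1201, 0.2881]
orientation: [3.141, 0.001, 2.487]
wrist_force: [1.3, 0.2, -1.6]
width: 0.043
grip_force: 40.8
```

Run:
```python
from h import *
a=snap('side','side2.png');s=robot.observe();print(s['t'],s['tool_pos'],s['orientation'],s['wrist_force'],s['grip_force'])
b=snap('top')
# stand upper plate from screws/plate depth, and its hole from pixels within plate that are not at plate height
def cloud(a):
    v,u=np.nonzero(a['range_z']>0)
    p=cv2.undistortPoints(np.float64(np.c_[u,v])[:,None],np.array(a['camera_matrix']),np.array(a['distortion']))[:,0]
    return u,v,np.array(a['xyz'])+(np.c_[p,np.ones(len(p))]*a['range_z'][v,u][:,None])@Ro.from_euler('xyz',a['rotation']).as_matrix().T
for n,c in(('top',b),('side',a)):
    u,v,W=cloud(c);k=(abs(W[:,2]-.125)<.01)&(abs(W[:,0]-.55)<.1)&(abs(W[:,1]+.2)<.1)
    m=np.zeros((400,640),np.uint8);m[v[k],u[k]]=255
    cs,h=cv2.findContours(m,cv2.RETR_CCOMP,cv2.CHAIN_APPROX_NONE)
    for q,hh in zip(cs,h[0]):
        if cv2.contourArea(q)>40:
            M=cv2.moments(q);ce=(M['m10']/M['m00'],M['m01']/M['m00']);print(n,'hole' if hh[3]>=0 else 'outer',cv2.contourArea(q),ce,onz(c,ce,.125).round(4))
    print(np.median(W[k],0))
```

```text
7.65 [0.54158541 0.12004411 0.28713583] [-3.14123985e+00 -3.45427214e-04  2.48740156e+00] [ 0.23872829  0.33919261 -0.27023369] 40.81697006709874
top outer 3011.5 (379.6647296474625, 139.19170955780618) [ 0.5537 -0.2019  0.125 ]
top hole 140.5 (379.31198102016606, 139.28232502965596) [ 0.5535 -0.2012  0.125 ]
[ 0.5536873  -0.20224022  0.12484833]
side outer 2876.0 (407.7471024571163, 214.73771441817337) [ 0.548  -0.2098  0.125 ]
side hole 97.5 (406.3299145299145, 212.6854700854701) [ 0.5494 -0.2044  0.125 ]
[ 0.54876566 -0.21185674  0.12469734]
```

View pics/side2.png

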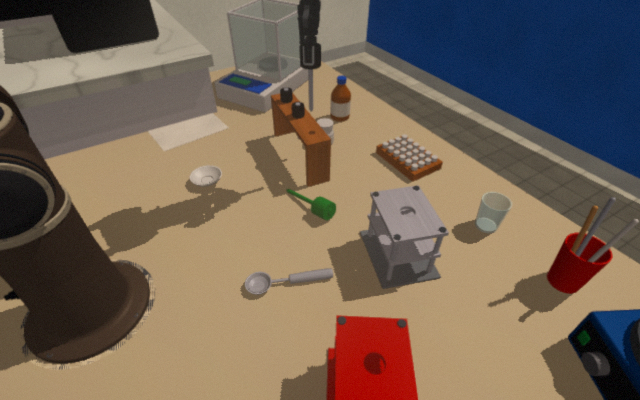

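The side view shows the shaft hanging upright in the gripper, with its rod ending near (311,110) and clear of the rack. The green decoy, first seen standing upright, lies on the table at (312,205). It was already down in the first wrist view, before I came near it. The stand's hole is at (0.5536, −0.202) from the top camera, so I'm moving above it.

Request:
step_arm --pt "-0.25 -0.3 0 0 0 0 0.3" --pt "-0.4 -0.48 0 0 0 0 0.3" --pt "-0.5 -0.6 0 0 0 0 0.3" --pt "-0.5 -0.6 0 0 0 0 0.3" --pt "-0.5 -0.6 0 0 0 0 0.3" --pt "-0.5 -0.6 0 0 0 0 0.3" --pt "-0.5 -0.6 0 0 0 0 0.3" --pt "-0.5 -0.6 0 0 0 0 0.3" --pt "-0.5 -0.6 0 0 0 0 0.3" --pt "-0.5 -0.6 0 0 0 0 0.3" --pt "-0.5 -0.6 0 0 0 0 0.3" --pt "-0.5 -0.6 0 0 0 0 0.3" --pt "-0.5 -0.6 0 0 0 0 0.3" --pt "-0.4 -0.5 0 0 0 0 0.3" --pt "-0.285 -0.4 0 0 0 0 0.3" --pt "0 0 0 0 0 0 0.3" --pt "0 0 0 0 0 0 0.3" --pt "0 0 0 0 0 0 0.3"

```text
t: 9.2
tool_pos: [0.5529, -0.2013, 0.2868]
orientation: [3.141, -0.002, 2.487]
wrist_force: [-0.8, -0.1, -1.4]
width: 0.0427
grip_force: 40.9
```

Run:
```python
from h import *
a=snap('side');w=snap('wrist');t=snap('top');s=robot.observe();print(s['t'],s['tool_pos'],s['orientation'],s['grip_force'])
def fit(x,W,H,r):
    return cv2.resize(x[r[0]:r[1],r[2]:r[3],::-1],(W,H))
cv2.imwrite('pics/m2.png',np.hstack([fit(a['img'],400,533,(60,300,330,510)),fit(w['img'],400,533,(0,400,170,470))]))
# rod: points near the TCP axis between plate and hub, side and wrist cameras
for n,c in(('side',a),('wrist',w),('top',t)):
    v,u=np.nonzero(c['range_z']>0)
    p=cv2.undistortPoints(np.float64(np.c_[u,v])[:,None],np.array(c['camera_matrix']),np.array(c['distortion']))[:,0]
    W=np.array(c['xyz'])+(np.c_[p,np.ones(len(p))]*c['range_z'][v,u][:,None])@Ro.from_euler('xyz',c['rotation']).as_matrix().T
    for z0 in np.arange(.14,.30,.02):
        k=(np.hypot(*(W[:,:2]-s['tool_pos'][:2]).T)<.03)&(abs(W[:,2]-z0)<.01)
        if k.sum()>3: print(n,z0.round(2),k.sum(),W[k].mean(0).round(4),np.ptp(W[k],axis=0).round(3),(u[k].mean(),v[k].mean()))
    k=(abs(W[:,2]-.125)<.004)&(abs(W[:,0]-.55)<.09)&(abs(W[:,1]+.2)<.09)
    if k.sum()>50: print(n,'plate box',[tuple(np.round(x,3)) for x in cv2.minAreaRect((W[k,:2]).astype(np.float32))[:2]])
```

```text
9.35 [ 0.55332347 -0.20077881  0.28730184] [ 3.14138375e+00 -4.51740946e-04  2.48866764e+00] 40.87800141423941
side 0.18 17 [ 0.5492 -0.2031  0.186 ] [0.007 0.008 0.009] (np.float64(411.4117647058824), np.float64(187.23529411764707))
side 0.2 53 [ 0.5488 -0.2031  0.1997] [0.01  0.009 0.019] (np.float64(412.62264150943395), np.float64(181.20754716981133))
side 0.22 60 [ 0.5488 -0.2034  0.2201] [0.008 0.01  0.02 ] (np.float64(414.8833333333333), np.float64(171.91666666666666))
side 0.24 61 [ 0.5487 -0.2033  0.2401] [0.009 0.009 0.019] (np.float64(416.9836065573771), np.float64(162.24590163934425))
side 0.26 76 [ 0.5492 -0.204   0.2603] [0.01  0.011 0.02 ] (np.float64(419.8157894736842), np.float64(152.18421052631578))
side 0.28 88 [ 0.5416 -0.2113  0.2845] [0.034 0.036 0.02 ] (np.float64(422.4886363636364), np.float64(143.10227272727272))
side plate box [(np.float64(0.554), np.float64(-0.201)), (np.float64(0.134), np.float64(0.103))]
wrist 0.18 10 [ 0.5513 -0.1993  0.1887] [0.007 0.008 0.002] (np.float64(319.2), np.float64(189.7))
wrist 0.2 89 [ 0.5512 -0.199   0.2001] [0.008 0.008 0.019] (np.float64(319.46067415730334), np.float64(193.7191011235955))
wrist 0.22 117 [ 0.5513 -0.1992  0.2202] [0.009 0.009 0.02 ] (np.float64(319.2735042735043), np.float64(202.44444444444446))
wrist 0.24 104 [ 0.551  -0.199   0.2376] [0.008 0.008 0.016] (np.float64(319.33653846153845), np.float64(210.40384615384616))
wrist 0.28 94 [ 0.5395 -0.19    0.289 ] [0.029 0.03  0.004] (np.float64(319.75531914893617), np.float64(220.20212765957447))
wrist plate box [(np.float64(0.556), np.float64(-0.202)), (np.float64(0.13), np.float64(0.1))]
```

View pics/m2.png

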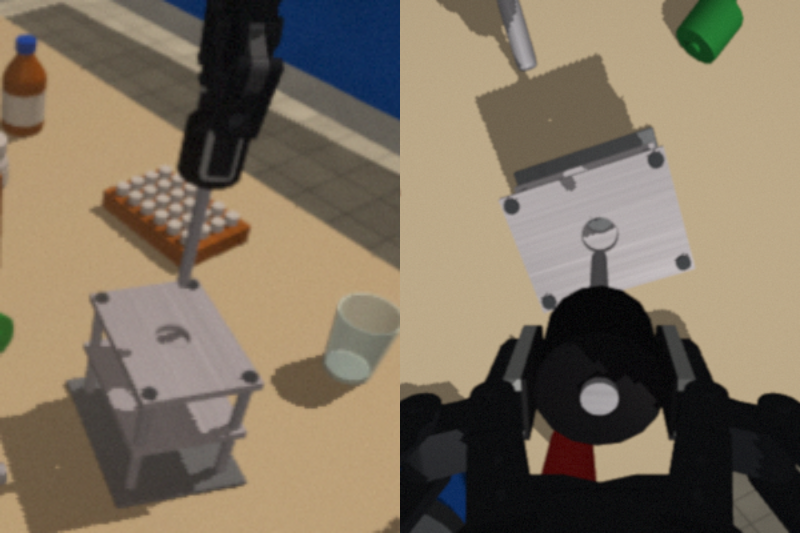

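The shaft hangs plumb. The wrist view shows the hole at (600,233) with the rod just short of it in line, and the 3D fit puts the rod axis within about 1.5 mm of the plate's centre in x, well inside the 9 mm clearance. I'll nudge and lower in two stages.

Request:
step_arm --pt "-0.04 0.03 0.2 0 0 0 0.3" --pt "0 0 0.3 0 0 0 0.3" --pt "0 0 0.4 0 0 0 0.3" --pt "0 0 0.4 0 0 0 0.3" --pt "0 0 0.4 0 0 0 0.3" --pt "0 0 0.4 0 0 0 0.3" --pt "0 0 0.3 0 0 0 0.3" --pt "0 0 0.2 0 0 0 0.3" --pt "0 0 0 0 0 0 0.3"

```text
t: 10.1
tool_pos: [0.5536, -0.2014, 0.207]
orientation: [-3.141, -0.004, 2.487]
wrist_force: [-0.4, 0.2, -2.0]
width: 0.0427
grip_force: 40.9
```

Request:
step_arm --pt "0 0 0.3 0 0 0 0.3" --pt "0 0 0.3 0 0 0 0.3" --pt "0 0 0.3 0 0 0 0.3" --pt "0 0 0.3 0 0 0 0.3" --pt "0 0 0.3 0 0 0 0.3" --pt "0 0 0.3 0 0 0 0.3" --pt "0 0 0.3 0 0 0 0.3" --pt "0 0 0.2 0 0 0 0.3" --pt "0 0 0 0 0 0 0.3" --pt "0 0 0 0 0 0 0.3"

```text
t: 10.93
tool_pos: [0.5546, -0.2017, 0.1398]
orientation: [-3.141, -0.001, 2.487]
wrist_force: [0.2, -0.1, -0.7]
width: 0.0424
grip_force: 40.9
```

Request:
step_arm --pt "0 0 0.15 0 0 0 0.3" --pt "0 0 0.15 0 0 0 0.3" --pt "0 0 0.1 0 0 0 0.3" --pt "0 0 0.03 0 0 0 0.3" --pt "0 0 0 0 0 0 0.3" --pt "0 0 0 0 0 0 0.3"

```text
t: 11.43
tool_pos: [0.5549, -0.2019, 0.1275]
orientation: [3.142, 0.0, 2.487]
wrist_force: [0.1, -0.2, -1.7]
width: 0.0432
grip_force: 40.9
```

Request:
step_arm --pt "0 0 0.03 0 0 0 0.3" --pt "0 0 0 0 0 0 0.3" --pt "0 0 0 0 0 0 0.3"

```text
t: 11.68
tool_pos: [0.5549, -0.2019, 0.1267]
orientation: [3.142, 0.0, 2.487]
wrist_force: [0.9, -0.5, -1.4]
width: 0.0427
grip_force: 40.9
```

Request:
step_arm --pt "0 0 0.03 0 0 0 0.3" --pt "0 0 0 0 0 0 0.3" --pt "0 0 0 0 0 0 0.3"

```text
t: 11.93
tool_pos: [0.555, -0.202, 0.1265]
orientation: [3.142, 0.0, 2.487]
wrist_force: [-1.7, 0.6, 5.4]
width: 0.0428
grip_force: 41.3
```

Request:
step_arm --pt "0 0 0.03 0 0 0 0.3" --pt "0 0 0 0 0 0 0.3" --pt "0 0 0 0 0 0 0.3"

```text
t: 12.18
tool_pos: [0.5551, -0.2019, 0.1264]
orientation: [3.142, 0.0, 2.487]
wrist_force: [-3.9, 2.0, 7.4]
width: 0.0429
grip_force: 41.8
```

Contact force is rising (+7 N) with z no longer changing, so the hub is seated. Releasing and withdrawing straight up.

Request:
step_arm --pt "0 0 0 0 0 0 0" --pt "0 0 0 0 0 0 -0.3" --pt "0 0 0 0 0 0 -0.6" --pt "0 0 0 0 0 0 -1" --pt "0 0 0 0 0 0 -1" --pt "0 0 0 0 0 0 -1" --pt "0 0 0 0 0 0 -1"

```text
t: 12.77
tool_pos: [0.5548, -0.2018, 0.1245]
orientation: [-3.142, -0.0, 2.487]
wrist_force: [-0.0, 0.5, -0.3]
width: 0.0854
grip_force: 0.0
```

Request:
step_arm --pt "0 0 -0.3 0 0 0 -1" --pt "0 0 -0.5 0 0 0 -1" --pt "0 0 -0.5 0 0 0 -1" --pt "0 0 -0.5 0 0 0 -1" --pt "0 0 -0.6 0 0 0 -1" --pt "0 0 -0.6 0 0 0 -1" --pt "0 0 -0.6 0 0 0 -1" --pt "0 0 0 0 0 0 -1" --pt "0 0 0 0 0 0 -1"

```text
t: 13.52
tool_pos: [0.5558, -0.2023, 0.2345]
orientation: [3.141, 0.004, 2.487]
wrist_force: [0.6, 1.1, 0.3]
width: 0.0851
grip_force: 0.0
```

Run:
```python
from h import *
a=snap('side');w=snap('wrist');s=robot.observe();print(s['t'],s['tool_pos'],s['width'],s['grip_force'],s['wrist_force'])
f=lambda x,r:cv2.resize(x[r[0]:r[1],r[2]:r[3],::-1],(400,533))
cv2.imwrite('pics/m3.png',np.hstack([f(a['img'],(100,300,340,490)),f(w['img'],(0,400,170,470))]))
p=[bydepth(w,(u,v)) for v in range(100,260,2) for u in range(240,400,2) if w['range_z'][v,u]>0]
p=np.array([q for q in p if .15<q[2]<.18]);print(len(p),p.mean(0),np.ptp(p,axis=0),np.linalg.svd(p-p.mean(0))[2][2])
```

```text
13.6167 [ 0.55414818 -0.20152316  0.23179107] 0.08521315425642022 0.0 [-0.20579309 -0.6079778  -0.43979743]
656 [ 0.55434697 -0.20084551  0.16526219] [0.04283585 0.04251297 0.01984469] [-0.08354508  0.06922138  0.99409689]
```

View pics/m3.png

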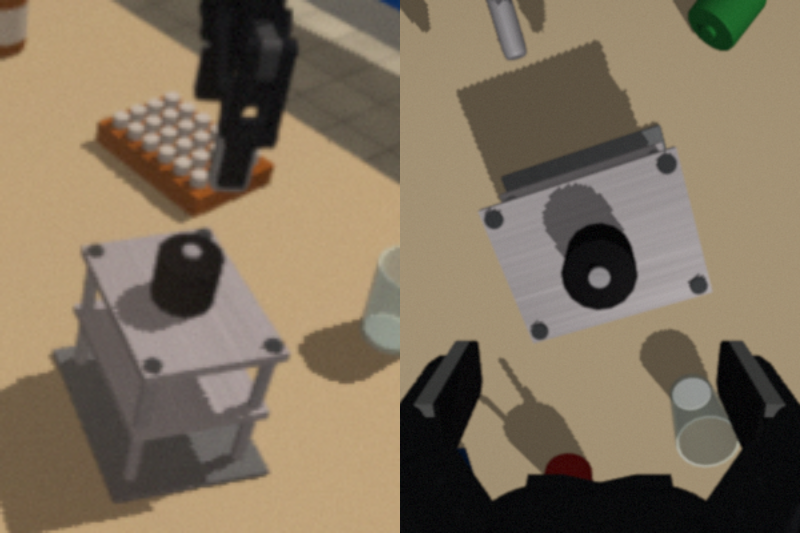

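The hub sits flat on the upper plate: its top is at z 0.165, and in the side crop it stands upright at (187,272). The gripper is clear of it, so I'm handing in.

```bash
python3 -c "
from cell import robot
print(robot.close_job())"
```

```text
the job is handed in; nothing more can be done
None
```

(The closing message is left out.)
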